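# Reset the laundry-room supply caddy

## Robot

A 6-joint arm with a two-finger parallel gripper is mounted at the origin on the work surface. World frame = base frame: x ahead of the robot, y to its left, z up, the work surface at z = 0. Lengths are in m, angles in degrees, forces in N, time in s.
With the tool pointing down it reaches from about 0.4 to 0.825 m from the base axis. Payload 7 kg.
Tool frame: the origin (TCP) lies on the centre line of the jaws, within the pads' length; the fingertips stand 8 mm ahead of it and the grasp point (between the pads) lies 11 mm behind it; z points along the fingers, y is the line along which they close (so a half turn about z gives the same grasp; the last joint's range is limited). The gripper opens to 88 mm and grips with 3 to 60 N. Pads are 19 mm wide; open, the fingers measure 130 mm over their backs; the gripper's body (78 mm by 193 mm) begins 47 mm behind the grasp point.
Start: joints at [-57.863, 20.546, 0.682, 0, -70.136, -16.507], TCP at [0.182, -0.65, 0.235] pointing down, gripper open.
Joint ranges: [-176.03, 176.03], [-82.01, 121.73], [-58.28, 71.71], [-173.87, 95.51], [-174.79, -0.11], [-173.66, 173.66]. Speed limits (degrees/s): [136.94, 136.94, 172.46, 180, 180, 180].

## Interface

Orientations are given as [roll, pitch, yaw] about the fixed x, y, z axes, in that order (R = Rz(yaw) Ry(pitch) Rx(roll)).
In Python, from plant import ctrl, vision gives the robot as it stands. The module is installed in compiled form; this text tells all that it offers.
- The arm moves only by the tool move_arm, never from a script. Its argument "moves" is one flat list of numbers, 7 for each row, row after row: the finger opening in cm, from 0 to 8.76, then the shift along the tool's x, y, z in cm, then the turn, a rotation vector about the tool's x, y, z in rad. A call has 1 to 8 rows; each row shifts and turns the commanded pose from where the row before left it, along the tool's axes as they then stand; what a row does not reach is not made up. A row lasts 1/10 s, in which the tool goes at most 50 mm and 8.59 degrees, less where a joint would pass 70% of its speed; a pose out of reach is approached as far as the arm can. A call with a gripper value outside its range is refused whole. The fingers move at their own pace and stop on an object; the grip force is fixed at half the most. Time passes only in rows, so rows that do not move let the fingers close. It gives the time, the measured TCP pose, the force, the opening and the grip force at its end, in the units of the state.
- ctrl.get_obs(): the state, without advancing time (a new reading comes with each control period).
- vision.snapshot(name): name is "scene" or "side" or "wrist"; returns (picture, depth): 400x640x3 uint8, red, green, blue; 400x640 float32, m along the optical axis (not along the pixel's ray), 0 where there is no reading.
- vision.camera_model(name): a dict with "vertical_fov" (degrees; the focal length in pixels is half the picture's height over the tangent of half this angle, whatever the lens; pixels are square), "cx", "cy" (the principal point, pixels), "cam_to_world" (4x4, takes a point from camera to world coordinates). Camera axes: x right, y down, z forward; pixel columns grow to the right and rows downward; lengths in m; the calibration is good to about 2 mm. A picture is of the moment at which its call begins: read the wrist's pose just before it. camera_model takes no time and is no camera call; for the wrist camera it gives the pose at the moment of the call.
- ctrl.close_job(): hands the job in; it is judged then, once.
The state is a dict: "clock": time; "joint_pos": joint angles; "qvel": joint speeds; "tau": joint torques, N m; "tool_pos": TCP position; "orientation": TCP orientation; "force": force on the tool from outside, world axes, zero at the start; "moment": the same for the moment, N m; "opening": finger opening in m; "gripper_force": force on a finger pad.
Only numpy, scipy, OpenCV 4.12 (cv2) and the standard library are available. Lean on these libraries where they do the work, as an engineer would, in place of code of your own. Each camera call takes 0.05 s, during which the arm holds its last target. There are 200 camera calls.

## Task

Put the laundry supplies back upright in the steel five-bay caddy, leaving the jug and the tub standing in the bays where they are: the softener bottle goes in the middle bay between the jug and the tub, the trigger spray in the end bay beside the tub, and the powder carton in the end bay beside the jug. The dosing cup stands, open side up, on the middle of the carton's top.

Things in the scene. Friction and masses are not known exactly. Their poses are not given: they have to be found in the camera images.
- caddy: Steel caddy fixed to the counter: a row of five open bays along its y axis, 444 long (y), 92 deep (x), walls 30 high and 4 thick, floor 4 thick. Origin: centre of its underside. Bay centres at y = -176, -88, 0, 88, 176 in its frame; bays 84 square inside. x points away from the robot, +y to its left. Jug and tub stand in the bays at +88 and -88, either way round (mm).
- jug: Square white detergent jug (0.55 kg), 64 x 64 mm, 125 mm high, with a small grey screw cap (34 mm) off-centre on top and a loop handle behind it. Already in the caddy; stays there. Origin: centre of its underside.
- tub: Round white stain-remover tub (0.4 kg), 70 mm across, 95 mm high, with a wide flat grey lid. Already in the caddy; stays there. Origin: centre of its underside.
- spray_center (a point): Trigger spray bottle, 170 mm high, about 0.28 kg: round white body 60 across, grey head on top 132 to 170 above the base, a block 24 wide (its y axis) and 64 long (x from -40 to +24 of the bottle's axis; nozzle and trigger towards -x). Grip the head across its 24 mm width from above, near the axis. Point: on the axis, half-way up (85 above the base); z up.
- softener_center (a point): Softener bottle, 120 mm high, about 0.26 kg: round white body 62 mm across up to 66 mm, narrowing to a neck, with a round blue cap 42 mm across from 90 to 120 mm above the base: grip it by the cap from above. The point is on its axis, half-way up (60 mm above the base). z is up.
- carton_center (a point): Cardboard powder carton, a closed box 54 mm (its x axis) by 64 mm (its y axis) by 100 mm high with a flat top, about 0.32 kg. The point is its centre, 50 mm above its base. z is up.
- cup_center (a point): White plastic dosing cup, open at the top, 50 mm high, 44 mm across at the foot and 54 mm at the rim, wall 2.5 mm, about 50 g. The point is on its axis, half-way up (25 mm above its foot). z points out of its mouth.
Things that resemble listed ones, but are neither listed nor needed, are in the scene too. What is shaped like the part that bears softener_center but pink is not meant.

How it is judged:
By the outcome, as a careful person would: the job done as asked, in the order asked, and still so for the second after the job is handed in, with the robot touching nothing.
It also fails if it takes over 120 s, if anything falls off the work surface, if the arm or the gripper's body presses on something with over 40 N, if the wrist force passes 120 N, or if a joint passes its speed limit or range.

## Working session

There is one attempt and no reset: what is moved stays moved. The work goes in short steps, Python scripts to look and compute and a tool call to move; the robot and the scene stay as the last step left them, time stands still between calls to the robot, and variables do not carry over. Pictures are saved under pics/ and viewed, at most 14 in all, crops included, and the job is handed in when it is done.

Besides the shell and the picture viewer there is one more tool, called after "Call:" in YAML: its name, and indented under it one key for each argument. move_arm: Moves the arm, as the interface text tells. Its arguments: {"type":"object","properties":{"moves":{"type":"array"}},"required":["moves"]}

```bash
mkdir -p pics
cat > h.py <<'E'
import numpy as np, cv2
from plant import ctrl, vision
def snap(n,save=None):
    m=vision.camera_model(n); p,d=vision.snapshot(n)
    if save: cv2.imwrite('pics/%s.png'%save,p[:,:,::-1])
    np.savez('/tmp/%s.npz'%n,p=p,d=d,T=np.array(m['cam_to_world']),k=[200/np.tan(np.radians(m['vertical_fov']/2)),m['cx'],m['cy']])
    return load(n)
def load(n):
    z=np.load('/tmp/%s.npz'%n); d=z['d'];f,cx,cy=z['k'];v,u=np.mgrid[:400,:640]
    P=np.stack([(u-cx)/f*d,(v-cy)/f*d,d],-1)@z['T'][:3,:3].T+z['T'][:3,3]
    P[d==0]=np.nan
    return z['p'],P
E
python3 - <<'E'
from h import *
for n in('scene','side','wrist'):
    p,P=snap(n,n+'0'); m=vision.camera_model(n); print(n,np.round(m['cam_to_world'],3).tolist(),m['vertical_fov'])
print(ctrl.get_obs())
E
```

```text
scene [[-0.266, 0.556, -0.787, 1.285], [0.964, 0.137, -0.229, 0.231], [-0.02, -0.82, -0.573, 0.648], [0.0, 0.0, 0.0, 1.0]] 50.61908564523121
side [[-0.742, -0.36, 0.565, -0.115], [-0.67, 0.426, -0.608, 0.669], [-0.022, -0.83, -0.558, 0.693], [0.0, 0.0, 0.0, 1.0]] 43.640047673320844
wrist [[-0.27, 0.927, 0.261, 0.111], [0.963, 0.259, 0.075, -0.67], [0.002, 0.272, -0.962, 0.384], [0.0, 0.0, 0.0, 1.0]] 63.66431997697766
{'clock': 0.15, 'joint_pos': array([-5.78628878e+01,  2.05831825e+01,  6.45855153e-01, -1.32899076e-02,
       -7.01359509e+01, -1.65075891e+01]), 'qvel': array([ 0.04071181, -0.17392345,  0.05571298,  0.1509512 , -0.02760098,
        0.10049272]), 'tau': array([-1.06200448e-03, -5.83276284e+01,  2.93290293e+01,  7.00119987e+00,
        8.81800835e-03, -1.13582053e-04]), 'tool_pos': array([ 0.18173523, -0.6497047 ,  0.23382909]), 'orientation': array([ 1.79926192e+02, -8.84315509e-03, -1.64374995e+02]), 'force': array([-0.56599799,  0.23213508, -0.04690656]), 'moment': array([0.02578456, 0.00491861, 0.02968729]), 'gripper_force': 0.0, 'opening': 0.08792579118205579}
```

View pics/scene0.png

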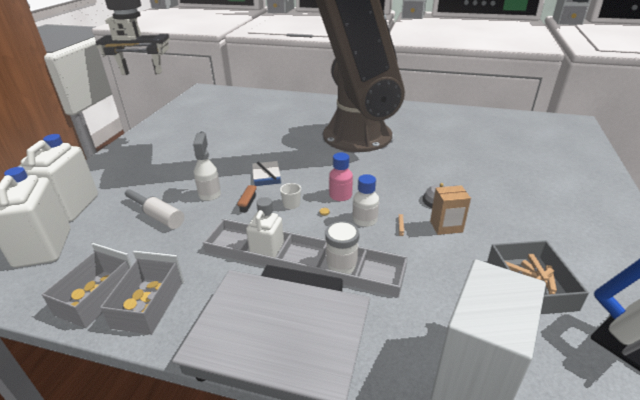

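View pics/side0.png

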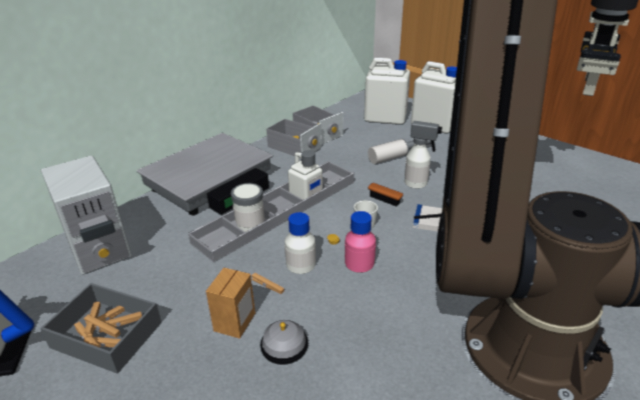

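The scene view shows the softener with a white body at (366,200), with a pink decoy at (341,178). The spray stands at (206,175); the thing lying at (155,207) is a different item. The cup is at (291,196), the carton at (450,210), the jug at (265,232) and the tub at (342,247). The white bottle with the blue cap fits the softener. I'll confirm it in a crop while measuring.

Run:
```python
from h import *
p,P=load('scene')
cv2.imwrite('pics/c0.png',cv2.resize(p[120:300,110:480,::-1],None,fx=2.1,fy=2.1,interpolation=cv2.INTER_CUBIC))
ps,Ps=load('side')
A={'soft':((345,170,388,228),(280,210,320,275)),'spray':((185,128,225,205),(400,118,445,192)),'carton':((428,180,474,238),(203,265,258,338)),'cup':((277,180,305,212),(350,195,380,228)),
'jug':((245,198,288,256),(286,148,325,198)),'tub':((322,222,362,272),(230,182,266,228)),'roller':((120,185,185,230),(365,135,412,165))}
zmin={'soft':.012,'spray':.012,'carton':.012,'cup':.012,'jug':.045,'tub':.045,'roller':.01}
C={}
for n,bb in A.items():
    Q=[]
    for (a,b,c,d),X in zip(bb,(P,Ps)):
        q=X[b:d,a:c].reshape(-1,3); q=q[q[:,2]>zmin[n]]
        m=np.nanmedian(q,0); q=q[np.hypot(*(q-m)[:,:2].T)<.07]; Q.append(q)
        print(n,len(q),np.round(np.percentile(q,[1,99],axis=0),3).tolist())
    q=np.vstack(Q); C[n]=q
    zt=np.percentile(q[:,2],99); t=q[q[:,2]>zt-.012]
    r=cv2.minAreaRect((t[:,:2]*1000).astype(np.float32)); r2=cv2.minAreaRect((q[:,:2]*1000).astype(np.float32))
    print('   top',round(zt,3),np.round(r[0]),np.round(r[1]),round(r[2]),' all',np.round(r2[0]),np.round(r2[1]),round(r2[2]))
# caddy rim
for X in(P,Ps):
    q=X.reshape(-1,3); q=q[(q[:,2]>.024)&(q[:,2]<.036)&(q[:,0]>.4)&(q[:,0]<.8)&(abs(q[:,1])<.4)]
    print(len(q))
    im=np.zeros((400,800),np.uint8); 
    for x,y,z in q: im[int((x-.4)*1000)%400,int((y+.4)*1000)%800]=255
    cv2.imwrite('pics/rim%d.png'%(X is Ps),im)
a=cv2.imread('pics/rim0.png')|cv2.imread('pics/rim1.png'); cv2.imwrite('pics/rim.png',a)
```

```text
soft 1041 [[0.436, 0.08, 0.014], [0.484, 0.14, 0.122]]
soft 1421 [[0.418, 0.09, 0.014], [0.469, 0.141, 0.12]]
   top 0.122 [450. 109.] [43. 42.] 22  all [452. 111.] [61. 70.] 65
spray 1141 [[0.413, -0.341, 0.014], [0.477, -0.29, 0.172]]
spray 1452 [[0.4, -0.336, 0.014], [0.465, -0.289, 0.169]]
   top 0.172 [ 434. -322.] [76. 29.] 14  all [ 438. -315.] [60. 80.] 88
carton 1488 [[0.407, 0.267, 0.013], [0.469, 0.343, 0.103]]
carton 2413 [[0.395, 0.268, 0.013], [0.459, 0.344, 0.101]]
   top 0.102 [433. 306.] [60. 68.] 21  all [432. 306.] [60. 70.] 22
cup 400 [[0.408, -0.113, 0.013], [0.461, -0.063, 0.052]]
cup 330 [[0.338, 0.008, 0.099], [0.377, 0.047, 0.121]]
   top 0.12 [359.  28.] [40. 41.] 73  all [401. -30.] [ 57. 186.] 30
jug 1203 [[0.595, -0.114, 0.046], [0.652, -0.054, 0.131]]
jug 984 [[0.583, -0.112, 0.046], [0.645, -0.052, 0.129]]
   top 0.131 [613. -81.] [52. 37.] 26  all [617. -83.] [65. 72.] 88
tub 1174 [[0.6, 0.059, 0.047], [0.664, 0.123, 0.102]]
tub 985 [[0.593, 0.06, 0.046], [0.657, 0.125, 0.101]]
   top 0.102 [628.  91.] [69. 74.] 60  all [628.  91.] [70. 74.] 76
roller 786 [[0.55, -0.433, 0.011], [0.614, -0.323, 0.05]]
roller 623 [[0.534, -0.422, 0.011], [0.61, -0.323, 0.048]]
   top 0.05 [ 574. -378.] [107.  45.] 70  all [ 570. -384.] [123.  55.] 68
2865
2649
```

View pics/c0.png

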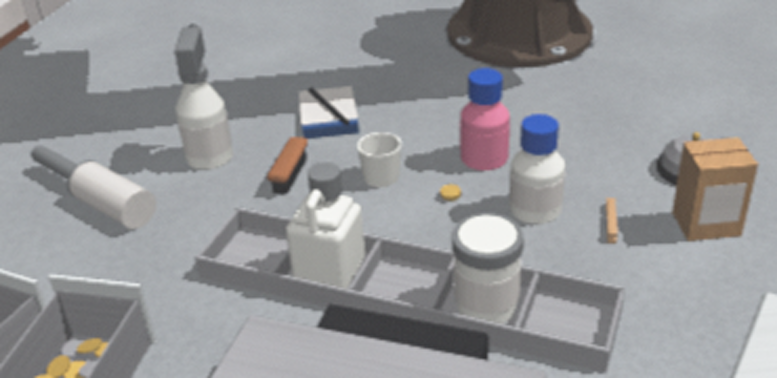

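View pics/rim.png

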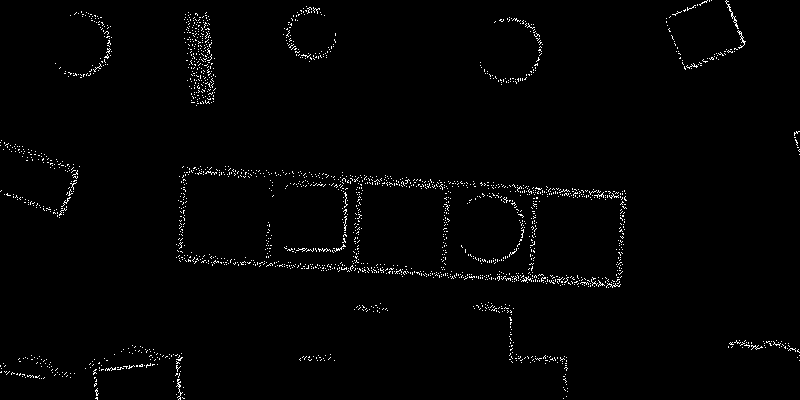

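The crop confirms it: the white bottle with the blue cap, at crop (538,165), is the softener, the pink one at (485,118) is not, and the item lying at (110,190) is a roller. The cup stands mouth up. The rim map shows the caddy centred near x .627, y .002, turned about -3°. Next I'll refine the poses.

```bash
cat >> h.py <<'E'
def circ(q):
    a=np.c_[2*q[:,:2],np.ones(len(q))]; s=np.linalg.lstsq(a,(q[:,:2]**2).sum(1),rcond=None)[0]
    return np.round([s[0],s[1],np.sqrt(s[2]+s[0]**2+s[1]**2)],4)
def sel(X,x,y,z):
    q=X.reshape(-1,3); return q[(q[:,0]>x[0])&(q[:,0]<x[1])&(q[:,1]>y[0])&(q[:,1]<y[1])&(q[:,2]>z[0])&(q[:,2]<z[1])]
def go(x,y,z,yaw,grasp=True):
    "z = height of grasp point (11 mm behind TCP)"
    o=ctrl.get_obs(); from scipy.spatial.transform import Rotation as R
    R0=R.from_euler('xyz',o['orientation'],degrees=True); R1=R.from_euler('xyz',[180,0,yaw],degrees=True)
    d=(np.array([x,y,z-(.011 if grasp else 0)])-o['tool_pos'])*100
    print('t',round(o['clock'],2),'pos',np.round(o['tool_pos'],4),np.round(o['orientation'],1),'open',round(o['opening'],4),'F',np.round(o['force'],1),'gf',round(o['gripper_force'],1))
    print(' now-axes cm',np.round(R0.inv().apply(d),2),' target-axes cm',np.round(R1.inv().apply(d),2),' rotvec',np.round((R0.inv()*R1).as_rotvec(),3))
E
python3 - <<'E'
from h import *
for n in('scene','side'):
    p,P=load(n); print(n)
    rect=lambda q:cv2.minAreaRect((q[:,:2]*1000).astype(np.float32))
    t=lambda r:(np.round(r[0],1).tolist(),np.round(r[1],1).tolist(),round(r[2],1))
    q=sel(P,(.55,.71),(-.24,.245),(.02,.036)); print('caddy',t(rect(q)))
    print('soft cap',circ(sel(P,(.4,.5),(.07,.15),(.095,.117))),'body',circ(sel(P,(.4,.5),(.06,.16),(.012,.06))))
    print('spray body',circ(sel(P,(.39,.5),(-.37,-.27),(.012,.08))))
    h=sel(P,(.37,.5),(-.37,-.27),(.163,.18)); u=np.linalg.svd(h[:,:2]-h[:,:2].mean(0),full_matrices=False)[2][0]; print('head',t(rect(h)),'dir',np.degrees(np.arctan2(u[1],u[0])))
    print('carton',t(rect(sel(P,(.38,.49),(.25,.36),(.097,.108)))))
    print('cup',circ(sel(P,(.4,.47),(-.125,-.05),(.047,.056))),len(sel(P,(.4,.47),(-.125,-.05),(.047,.056))))
    print('bell',np.round(np.percentile(sel(P,(.28,.395),(.22,.36),(.012,.09)),[1,99],axis=0),3).tolist())
    q=sel(P,(.68,1),(-.3,.4),(.012,.4)); print('scale/appl',[ (a,np.round(np.percentile(sel(q,(.68,1),(a,a+.1),(0,.4)),[1,99],axis=0)[:,[0,2]],2).tolist()) for a in (-.3,-.2,-.1,0,.1,.2,.3) if len(sel(q,(.68,1),(a,a+.1),(0,.4)))])
go(.450,.110,.25,-90)
E
```

```text
scene
caddy ([628.1, 0.6], [445.0, 96.8], 86.7)
soft cap [0.4515 0.1089 0.0198] body [0.4515 0.109  0.0305]
spray body [ 0.4459 -0.3202  0.0291]
head ([435.7, -323.5], [73.4, 23.5], 20.3) dir 17.919318684562427
carton ([432.4, 304.6], [57.9, 65.2], 22.9)
cup [ 0.4349 -0.0885  0.0254] 78
bell [[0.306, 0.246, 0.014], [0.361, 0.291, 0.055]]
scale/appl [(-0.3, [[0.76, 0.01], [0.9, 0.08]]), (-0.2, [[0.76, 0.05], [0.96, 0.07]]), (-0.1, [[0.72, 0.03], [0.96, 0.07]]), (0, [[0.72, 0.03], [0.96, 0.07]]), (0.1, [[0.68, 0.02], [0.96, 0.07]]), (0.2, [[0.68, 0.01], [0.89, 0.19]]), (0.3, [[0.76, 0.04], [0.91, 0.19]])]
side
caddy ([644.2, -0.8], [449.1, 136.0], 86.7)
soft cap [0.4485 0.11   0.019 ] body [0.4492 0.1096 0.0304]
spray body [ 0.4427 -0.3191  0.0281]
head ([431.9, -321.2], [70.1, 25.3], 18.0) dir -159.1236099974527
carton ([431.1, 305.5], [56.2, 66.8], 21.3)
cup [ 0.4323 -0.0878  0.0255] 42
bell [[0.289, 0.253, 0.013], [0.394, 0.324, 0.054]]
scale/appl [(-0.3, [[0.75, 0.01], [0.9, 0.08]]), (-0.2, [[0.75, 0.04], [0.96, 0.06]]), (-0.1, [[0.71, 0.02], [0.96, 0.07]]), (0, [[0.71, 0.02], [0.96, 0.07]]), (0.1, [[0.68, 0.01], [0.96, 0.07]]), (0.2, [[0.68, 0.01], [0.88, 0.18]]), (0.3, [[0.7, 0.01], [0.9, 0.19]])]
t 0.15 pos [ 0.1817 -0.6497  0.2338] [ 179.9   -0.  -164.4] open 0.0879 F [-0.6  0.2 -0. ] gf 0.0
 now-axes cm [-46.3   65.94  -0.44]  target-axes cm [-75.97 -26.83  -0.52]  rotvec [ 1.000e-03  1.000e-03 -1.298e+00]
```

Call:
move_arm:
  moves: [8.7, -4.5, 0, 0, 0, 0, -0.145, 8.7, -4.5, 0, 0, 0, 0, -0.145, 8.7, -4.5, 0, 0, 0, 0, -0.145, 8.7, -4.5, 0, 0, 0, 0, -0.145, 8.7, -4.5, 0, 0, 0, 0, -0.145, 8.7, -4.5, 0, 0, 0, 0, -0.145, 8.7, -4.5, 0, 0, 0, 0, -0.145, 8.7, -4.5, 0, 0, 0, 0, -0.145]

```text
clock: 0.95
tool_pos: [0.4248, -0.4088, 0.2339]
orientation: [180.0, 0.0, -97.5]
force: [1.4, -0.6, -0.3]
opening: 0.0869
gripper_force: 0.0
```

```bash
python3 -c "
from h import *
go(.450,.109,.22,-93)"
```

```text
t 0.95 pos [ 0.4248 -0.4088  0.2339] [180.    0.  -97.5] open 0.0869 F [ 1.4 -0.6 -0.3] gf 0.0
 now-axes cm [-51.67   4.3    2.51]  target-axes cm [-51.85   0.19   2.49]  rotvec [ 0.001  0.    -0.079]
```

Call:
move_arm:
  moves: [8.7, 0, 0, 0, 0, 0, -0.079, 8.7, -4.8, 0, 0, 0, 0, 0, 8.7, -4.8, 0, 0, 0, 0, 0, 8.7, -4.8, 0, 0, 0, 0, 0, 8.7, -4.8, 0, 0, 0, 0, 0, 8.7, -4.8, 0, 0, 0, 0, 0, 8.7, -4.8, 0, 0, 0, 0, 0, 8.7, -4.8, 0, 0, 0, 0, 0]

```text
clock: 1.75
tool_pos: [0.4432, -0.0733, 0.2347]
orientation: [-180.0, 0.0, -93.4]
force: [1.8, 0.0, -0.0]
opening: 0.0871
gripper_force: 0.0
```

```bash
python3 -c "
from h import *
go(.450,.109,.22,-93)"
```

```text
t 1.75 pos [ 0.4432 -0.0733  0.2347] [-180.     0.   -93.4] open 0.0871 F [ 1.8  0.  -0. ] gf 0.0
 now-axes cm [-18.24   0.4    2.58]  target-axes cm [-18.24   0.27   2.57]  rotvec [-0.001  0.    -0.007]
```

Call:
move_arm:
  moves: [8.7, -4.5, 0, 0, 0, 0, -0.007, 8.7, -4.5, 0, 0, 0, 0, 0, 8.7, -4.5, 0.2, 0.5, 0, 0, 0, 8.7, -4.3, 0, 2.0, 0, 0, 0, 8.7, 0, 0, 0, 0, 0, 0, 8.7, 0, 0, 0, 0, 0, 0]

```text
clock: 2.35
tool_pos: [0.4507, 0.1035, 0.209]
orientation: [179.9, -0.1, -92.8]
force: [-0.6, 0.1, 0.4]
opening: 0.087
gripper_force: 0.0
```

```bash
python3 -c "
from h import *
p,P=snap('wrist','w1')
print(circ(sel(P,(.4,.5),(.06,.16),(.095,.117))),circ(sel(P,(.4,.5),(.06,.16),(.117,.13))))
q=sel(P,(.4,.5),(.06,.16),(.115,.13)); print(len(q),q.min(0),q.max(0))
go(.450,.109,.106,-93)"
```

```text
[0.4512 0.107  0.0207] [0.4512 0.1063 0.0145]
2120 [0.43068387 0.08625282 0.11503704] [0.47146614 0.12693636 0.12210437]
t 2.4 pos [0.451  0.1028 0.2094] [180.   -0.  -92.9] open 0.087 F [-0.2 -0.4  0.1] gf 0.0
 now-axes cm [-0.62  0.12 11.44]  target-axes cm [-0.62  0.13 11.44]  rotvec [ 0.001 -0.001  0.001]
```

View pics/w1.png

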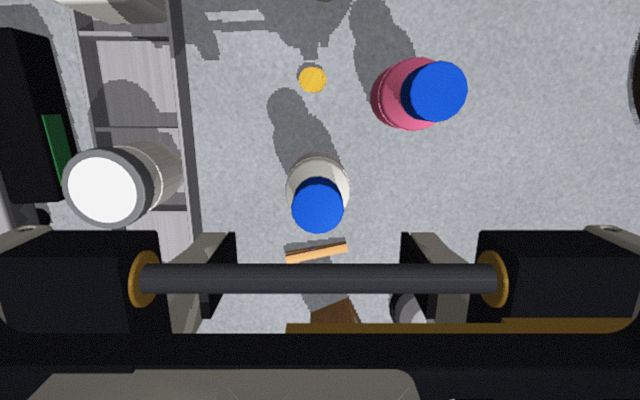

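The white softener is centred between the fingers at (318,205), and the pink one is well clear at (430,90). I'll descend and grip.

Call:
move_arm:
  moves: [8.7, -0.4, 0, 4, 0, 0, 0, 8.7, 0, 0, 4, 0, 0, 0, 8.7, 0, 0, 3.4, 0, 0, 0, 8.7, 0, 0, 0, 0, 0, 0, 2, 0, 0, 0, 0, 0, 0, 2, 0, 0, 0, 0, 0, 0, 2, 0, 0, 0, 0, 0, 0, 2, 0, 0, 0, 0, 0, 0]

```text
clock: 3.2
tool_pos: [0.4521, 0.1071, 0.0969]
orientation: [-179.9, 0.1, -93.0]
force: [-0.9, -1.0, 0.4]
opening: 0.0605
gripper_force: 0.0
```

Call:
move_arm:
  moves: [2, 0, 0, 0, 0, 0, 0, 2, 0, 0, 0, 0, 0, 0, 2, 0, 0, 0, 0, 0, 0]

```text
clock: 3.5
tool_pos: [0.4514, 0.1068, 0.0959]
orientation: [-180.0, 0.0, -93.0]
force: [-1.4, -0.1, 3.7]
opening: 0.0417
gripper_force: 30.0
```

Call:
move_arm:
  moves: [2, 0, 0, -2, 0, 0, 0, 2, 0, 0, -4, 0, 0, 0, 2, 0, 0, -4.5, 0, 0, 0, 2, 0, 0, -4.5, 0, 0, 0, 2, 0, 0, 0, 0, 0, 0, 2, 0, 0, 0, 0, 0, 0]

```text
clock: 4.1
tool_pos: [0.4511, 0.107, 0.2457]
orientation: [-180.0, 0.1, -93.0]
force: [-0.4, -0.2, -3.6]
opening: 0.0413
gripper_force: 30.0
```

```bash
python3 -c "
from h import *
go(.627,.001,.25,-93)"
```

```text
t 4.1 pos [0.4511 0.107  0.2457] [-1.8e+02  1.0e-01 -9.3e+01] open 0.0413 F [-0.4 -0.2 -3.6] gf 30.0
 now-axes cm [  9.66 -18.11   0.67]  target-axes cm [  9.66 -18.12   0.67]  rotvec [-0.001  0.002  0.   ]
```

Call:
move_arm:
  moves: [2, 1.9, -3.6, 0, 0, 0, 0, 2, 1.9, -3.6, 0, 0, 0, 0, 2, 1.9, -3.6, 0, 0, 0, 0, 2, 1.9, -3.6, 0, 0, 0, 0, 2, 2.1, -3.7, 0, 0, 0, 0, 2, 0, 0, 0, 0, 0, 0, 2, 0, 0, 0, 0, 0, 0]

```text
clock: 4.8
tool_pos: [0.6262, -0.0005, 0.2417]
orientation: [179.7, -0.1, -93.1]
force: [-0.2, -0.3, -3.8]
opening: 0.0411
gripper_force: 30.0
```

```bash
python3 -c "
from h import *
p,P=snap('wrist','w2')
p2,P2=snap('scene','s2')
go(.627,.001,.111,-93)"
```

```text
t 4.9 pos [6.259e-01 5.000e-04 2.436e-01] [179.8  -0.  -93. ] open 0.0415 F [-0.4 -0.3 -1.8] gf 30.0
 now-axes cm [-0.06 -0.16 14.36]  target-axes cm [-0.05 -0.11 14.36]  rotvec [ 0.003 -0.001  0.   ]
```

View pics/w2.png

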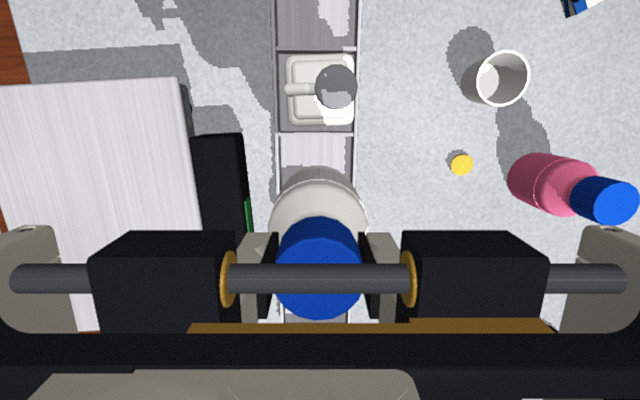

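The bottle is held upright over the middle bay, between the jug at (320,90) and the tub. Lowering it.

Call:
move_arm:
  moves: [2, 0, -0.1, 4, 0, 0, 0, 2, 0, 0, 4, 0, 0, 0, 2, 0, 0, 4, 0, 0, 0, 2, 0, 0, 1.5, 0, 0, 0, 2, 0, 0, 0.4, 0, 0, 0, 2, 0, 0, 0.3, 0, 0, 0, 2, 0, 0, 0, 0, 0, 0]

```text
clock: 5.6
tool_pos: [0.6286, 0.0009, 0.1047]
orientation: [-179.9, 0.0, -92.9]
force: [0.8, 0.7, -1.7]
opening: 0.0414
gripper_force: 30.0
```

Call:
move_arm:
  moves: [2, 0, 0, 0.2, 0, 0, 0, 2, 0, 0, 0.1, 0, 0, 0, 2, 0, 0, 0, 0, 0, 0]

```text
clock: 5.9
tool_pos: [0.6282, 0.0004, 0.1011]
orientation: [-180.0, 0.0, -93.0]
force: [-0.6, -0.2, -3.1]
opening: 0.0416
gripper_force: 30.0
```

Call:
move_arm:
  moves: [2, 0, 0, 0.15, 0, 0, 0, 2, 0, 0, 0, 0, 0, 0, 6, 0, 0, 0, 0, 0, 0, 6, 0, 0, 0, 0, 0, 0, 7, 0, 0, 0, 0, 0, 0, 7, 0, 0, -2, 0, 0, 0, 7, 0, 0, -4, 0, 0, 0, 7, 0, 0, -4.5, 0, 0, 0]

```text
clock: 6.7
tool_pos: [0.6272, 0.0002, 0.2038]
orientation: [179.8, -0.1, -93.0]
force: [2.1, 1.1, 0.7]
opening: 0.0696
gripper_force: 0.0
```

```bash
python3 -c "
from h import *
p2,P=snap('scene')
print('soft',circ(sel(P,(.58,.68),(-.05,.05),(.095,.118))),sel(P,(.58,.68),(-.05,.05),(.1,.14))[:,2].max())
go(.444,-.3195,.30,-161)"
```

```text
soft [0.6285 0.0027 0.0202] 0.1271655545880237
t 6.75 pos [6.314e-01 2.000e-04 2.137e-01] [-179.4    0.   -92.9] open 0.0699 F [ 4.2 -1.1  9.2] gf 0.0
 now-axes cm [32.88 17.03 -7.71]  target-axes cm [ 28.13 -24.13  -7.53]  rotvec [-0.008  0.006  1.189]
```

Call:
move_arm:
  moves: [8.7, 0, 0, -4, 0, 0, 0, 8.7, 2, 0, -3.7, 0, 0, 0.14, 8.7, 4.2, 0, 0, 0, 0, 0.149, 8.7, 4.2, 0, 0, 0, 0, 0.149, 8.7, 4.2, 0, 0, 0, 0, 0.149, 8.7, 4.2, 0, 0, 0, 0, 0.149, 8.7, 4.2, 0, 0, 0, 0, 0.149, 8.7, 4.2, 0, 0, 0, 0, 0.149]

```text
clock: 7.55
tool_pos: [0.4955, -0.2271, 0.2806]
orientation: [-180.0, -0.0, -152.6]
force: [0.2, -1.1, -0.4]
opening: 0.0871
gripper_force: 0.0
```

```bash
python3 -c "
from h import *
go(.444,-.3195,.25,-161)"
```

```text
t 7.55 pos [ 0.4955 -0.2271  0.2806] [-180.    -0.  -152.6] open 0.0871 F [ 0.2 -1.1 -0.4] gf 0.0
 now-axes cm [ 8.83 -5.83  4.16]  target-axes cm [ 7.88 -7.06  4.16]  rotvec [-0.    -0.     0.147]
```

Call:
move_arm:
  moves: [8.7, 0, 0, 0, 0, 0, 0.147, 8.7, 2.5, -2.3, 1, 0, 0, 0, 8.7, 2.5, -2.3, 1, 0, 0, 0, 8.7, 2.5, -2.3, 1, 0, 0, 0, 8.7, 0, 0, 0, 0, 0, 0, 8.7, 0, 0, 0, 0, 0, 0]

```text
clock: 8.15
tool_pos: [0.4482, -0.3162, 0.2507]
orientation: [180.0, -0.0, -160.8]
force: [0.5, -0.0, 0.6]
opening: 0.0874
gripper_force: 0.0
```

```bash
python3 -c "
from h import *
p,P=snap('wrist','w3')
h=sel(P,(.37,.52),(-.4,-.25),(.155,.18)); r=cv2.minAreaRect((h[:,:2]*1000).astype(np.float32)); print('head',r, h[:,2].max())
go(.444,-.3195,.152,-161)"
```

```text
head ((433.53961181640625, -327.27337646484375), (71.47047424316406, 24.007766723632812), 20.367998123168945) 0.1719011039955066
t 8.2 pos [ 0.4487 -0.3158  0.2511] [-180.     0.  -160.7] open 0.0868 F [-0.3  0.2  1.1] gf 0.0
 now-axes cm [ 0.57 -0.19 11.01]  target-axes cm [ 0.57 -0.2  11.01]  rotvec [-0.     0.     0.005]
```

View pics/w3.png

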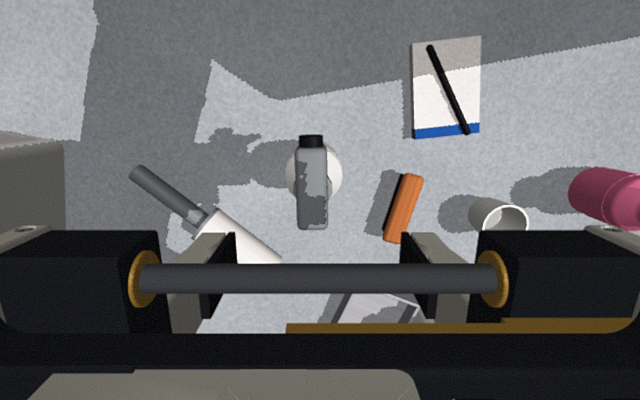

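The spray head at (312,185) lies lengthwise between the fingers with its nozzle away from the camera. I'll descend and grip it near the axis.

Call:
move_arm:
  moves: [8.7, 0.6, -0.4, 3, 0, 0, 0, 8.7, 0, 0, 4, 0, 0, 0, 8.7, 0, 0, 3.8, 0, 0, 0, 8.7, 0, 0, 0, 0, 0, 0, 1, 0, 0, 0, 0, 0, 0, 1, 0, 0, 0, 0, 0, 0, 1, 0, 0, 0, 0, 0, 0, 1, 0, 0, 0, 0, 0, 0]

```text
clock: 9.0
tool_pos: [0.4452, -0.3215, 0.1446]
orientation: [-179.9, 0.1, -160.6]
force: [-0.6, 0.6, 0.4]
opening: 0.0609
gripper_force: 0.0
```

Call:
move_arm:
  moves: [1, 0, 0, 0, 0, 0, 0, 1, 0, 0, 0, 0, 0, 0, 1, 0, 0, 0, 0, 0, 0, 1, 0, 0, 0, 0, 0, 0, 1, 0, 0, 0, 0, 0, 0]

```text
clock: 9.5
tool_pos: [0.4442, -0.3214, 0.1429]
orientation: [180.0, -0.0, -160.6]
force: [-0.4, 0.5, 2.0]
opening: 0.0235
gripper_force: 29.9
```

Call:
move_arm:
  moves: [1, 0, 0, -1.5, 0, 0, 0, 1, 0, 0, -3.5, 0, 0, 0, 1, 0, 0, -4, 0, 0, 0, 1, 0, 0, -4, 0, 0, 0, 1, 0, 0, -4, 0, 0, 0, 1, 0, 0, 0, 0, 0, 0]

```text
clock: 10.1
tool_pos: [0.4462, -0.3226, 0.3189]
orientation: [-179.6, 0.4, -160.6]
force: [0.3, -0.4, -0.9]
opening: 0.024
gripper_force: 30.0
```

```bash
python3 -c "
from h import *
go(.637,.177,.326,177)"
```

```text
t 10.1 pos [ 0.4462 -0.3226  0.3189] [-179.6    0.4 -160.6] open 0.024 F [ 0.3 -0.4 -0.9] gf 30.0
 now-axes cm [-34.57  40.81   0.33]  target-axes cm [-16.44  50.89   0.39]  rotvec [-0.005  0.007  0.391]
```

Call:
move_arm:
  moves: [1, 0, 0, 0, 0, 0, 0.13, 1, 0, 0, 0, 0, 0, 0.13, 1, 0, 0, 0, 0, 0, 0.13, 1, -0.8, 2.5, 0, 0, 0, 0, 1, -1.2, 3.8, 0, 0, 0, 0, 1, -1.2, 3.8, 0, 0, 0, 0, 1, -1.2, 3.8, 0, 0, 0, 0, 1, -1.2, 3.8, 0, 0, 0, 0]

```text
clock: 10.9
tool_pos: [0.5093, -0.1459, 0.312]
orientation: [180.0, -0.1, 177.0]
force: [1.3, 0.2, -2.3]
opening: 0.0239
gripper_force: 30.0
```

Call:
move_arm:
  moves: [1, -1.2, 3.8, 0, 0, 0, 0, 1, -1.2, 3.8, 0, 0, 0, 0, 1, -1.2, 3.8, 0, 0, 0, 0, 1, -1.2, 3.8, 0, 0, 0, 0, 1, -1.2, 3.8, 0, 0, 0, 0, 1, -1.2, 3.8, 0, 0, 0, 0, 1, -1.2, 3.8, 0, 0, 0, 0, 1, -1, 2.5, 0, 0, 0, 0]

```text
clock: 11.7
tool_pos: [0.6186, 0.1407, 0.3113]
orientation: [-180.0, -0.1, 177.1]
force: [-0.1, -0.4, -2.2]
opening: 0.0237
gripper_force: 30.0
```

```bash
python3 -c "
from h import *
go(.637,.177,.22,177)"
```

```text
t 11.7 pos [0.6186 0.1407 0.3113] [-1.800e+02 -1.000e-01  1.771e+02] open 0.0237 F [-0.1 -0.4 -2.2] gf 30.0
 now-axes cm [-1.68  3.73 10.22]  target-axes cm [-1.65  3.72 10.23]  rotvec [-0.    -0.002  0.001]
```

Call:
move_arm:
  moves: [1, -1, 1.8, 0, 0, 0, 0, 1, -0.3, 0.9, 0, 0, 0, 0, 1, 0, 0, 4, 0, 0, 0, 1, 0, 0, 3, 0, 0, 0, 1, 0, 0, 0, 0, 0, 0, 1, 0, 0, 0, 0, 0, 0]

```text
clock: 12.3
tool_pos: [0.6329, 0.1639, 0.2432]
orientation: [-179.9, -0.0, 177.0]
force: [0.7, -0.2, -0.9]
opening: 0.0242
gripper_force: 30.0
```

```bash
python3 -c "
from h import *
p,P=snap('scene')
p2,P2=snap('side')
s=cv2.resize(p[130:330,200:480,::-1],None,fx=1.4,fy=1.4);t=cv2.resize(p2[60:260,160:440,::-1],None,fx=1.4,fy=1.4)
cv2.imwrite('pics/pl.png',np.hstack([s,t]))
for X in(P,P2): print('body',circ(sel(X,(.59,.69),(.13,.23),(.1,.16))),np.percentile(sel(X,(.6,.68),(.14,.22),(.05,.2))[:,2],1))
go(.637,.177,.155,177)"
```

```text
body [0.6336 0.1646 0.0296] 0.10403557096095019
body [0.6319 0.1657 0.029 ] 0.10211934845578435
t 12.4 pos [0.6339 0.1645 0.2452] [179.9   0.2 177. ] open 0.0237 F [ 0.2  0.8 -1.9] gf 30.0
 now-axes cm [-0.21  1.26 10.13]  target-axes cm [-0.24  1.27 10.12]  rotvec [0.001 0.003 0.   ]
```

View pics/pl.png

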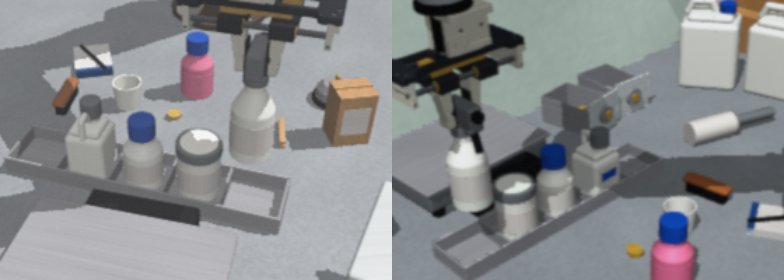

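The softener stands upright in the middle bay. The spray hangs upright over the +176 bay and needs about 12 mm more in +y.

Call:
move_arm:
  moves: [1, -0.3, 1.25, 0, 0, 0, 0, 1, 0, 0, 2, 0, 0, 0, 1, 0, 0, 3.5, 0, 0, 0, 1, 0, 0, 3, 0, 0, 0, 1, 0, 0, 0.6, 0, 0, 0, 1, 0, 0, 0.3, 0, 0, 0, 1, 0, 0, 0, 0, 0, 0, 1, 0, 0, 0, 0, 0, 0]

```text
clock: 13.2
tool_pos: [0.6377, 0.1773, 0.1511]
orientation: [179.9, 0.2, 177.0]
force: [0.7, -0.3, -2.6]
opening: 0.0237
gripper_force: 30.0
```

Call:
move_arm:
  moves: [1, 0, 0, 0.2, 0, 0, 0, 1, 0, 0, 0.15, 0, 0, 0, 1, 0, 0, 0.05, 0, 0, 0, 1, 0, 0, 0, 0, 0, 0]

```text
clock: 13.6
tool_pos: [0.6373, 0.177, 0.147]
orientation: [180.0, 0.1, 177.0]
force: [-1.8, 0.1, 5.4]
opening: 0.0243
gripper_force: 30.0
```

Call:
move_arm:
  moves: [4.5, 0, 0, 0, 0, 0, 0, 4.5, 0, 0, 0, 0, 0, 0, 5, 0, 0, 0, 0, 0, 0, 6, 0, 0, -2, 0, 0, 0, 8, 0, 0, -3.5, 0, 0, 0, 8.7, 0, 0, -3.5, 0, 0, 0, 8.7, 0, 0, 0, 0, 0, 0]

```text
clock: 14.3
tool_pos: [0.6391, 0.1775, 0.2409]
orientation: [179.8, 0.5, 177.0]
force: [-1.0, -0.1, -0.2]
opening: 0.0742
gripper_force: 0.0
```

```bash
python3 -c "
from h import *
p,P=snap('scene')
print('spray',circ(sel(P,(.58,.7),(.12,.23),(.04,.08))),circ(sel(P,(.58,.7),(.12,.23),(.08,.12))),sel(P,(.58,.69),(.13,.23),(.1,.178))[:,2].max())
go(.432,.305,.25,-68)"
```

```text
spray [0.6211 0.1714 0.0455] [0.631  0.167  0.0317] 0.17717172589516395
t 14.35 pos [0.6379 0.1773 0.2381] [179.8   0.3 177. ] open 0.0783 F [-0.1  0.7 -0.7] gf 0.0
 now-axes cm [21.23 11.68 -0.16]  target-axes cm [-19.55  14.31  -0.09]  rotvec [-0.003  0.006 -2.007]
```

Call:
move_arm:
  moves: [8.7, 1.5, 1.9, 0, 0, 0, -0.145, 8.7, 1.5, 1.9, 0, 0, 0, -0.145, 8.7, 1.5, 1.9, 0, 0, 0, -0.145, 8.7, 1.5, 1.9, 0, 0, 0, -0.145, 8.7, 1.5, 1.9, 0, 0, 0, -0.145, 8.7, 1.5, 1.9, 0, 0, 0, -0.145, 8.7, 1.5, 1.9, 0, 0, 0, -0.145, 8.7, 1.5, 1.9, 0, 0, 0, -0.145]

```text
clock: 15.15
tool_pos: [0.4702, 0.256, 0.2339]
orientation: [180.0, -0.1, -116.2]
force: [0.1, -0.0, 0.1]
opening: 0.0867
gripper_force: 0.0
```

Call:
move_arm:
  moves: [8.7, 0, 0, 0, 0, 0, -0.14, 8.7, 0, 0, 0, 0, 0, -0.14, 8.7, 0, 0, 0, 0, 0, -0.14, 8.7, 0, 0, 0, 0, 0, -0.14, 8.7, 0, 0, 0, 0, 0, -0.14, 8.7, 0, 0, 0, 0, 0, -0.14, 8.7, 0, 0, 0, 0, 0, 0]

```text
clock: 15.85
tool_pos: [0.4711, 0.2557, 0.2342]
orientation: [179.9, -0.0, -68.3]
force: [-0.9, -0.4, -1.5]
opening: 0.087
gripper_force: 0.0
```

```bash
python3 -c "
from h import *
go(.432,.305,.2,-68)"
```

```text
t 15.85 pos [0.4711 0.2557 0.2342] [179.9  -0.  -68.3] open 0.087 F [-0.9 -0.4 -1.5] gf 0.0
 now-axes cm [-6.03  1.81  4.52]  target-axes cm [-6.04  1.78  4.52]  rotvec [ 0.001 -0.    -0.005]
```

Call:
move_arm:
  moves: [8.7, -3, 0.9, 1, 0, 0, 0, 8.7, -3, 0.9, 1, 0, 0, 0, 8.7, 0, 0, 0, 0, 0, 0, 8.7, 0, 0, 0, 0, 0, 0]

```text
clock: 16.25
tool_pos: [0.4322, 0.3053, 0.2145]
orientation: [179.9, -0.0, -68.5]
force: [0.7, 0.3, 0.5]
opening: 0.0872
gripper_force: 0.0
```

```bash
python3 -c "
from h import *
p,P=snap('wrist','w4')
h=sel(P,(.37,.5),(.24,.38),(.094,.108)); print(cv2.minAreaRect((h[:,:2]*1000).astype(np.float32)), np.median(h[:,2]),len(h))
go(.432,.305,.085,-68)"
```

```text
((432.9073181152344, 303.05047607421875), (54.119964599609375, 64.40023040771484), 22.422300338745117) 0.09994434657612705 4625
t 16.3 pos [0.4326 0.3051 0.2149] [180.   -0.  -68.5] open 0.087 F [-0.5 -0.4  0. ] gf 0.0
 now-axes cm [-0.02  0.05 14.09]  target-axes cm [-0.02  0.06 14.09]  rotvec [ 0.    -0.    -0.009]
```

View pics/w4.png

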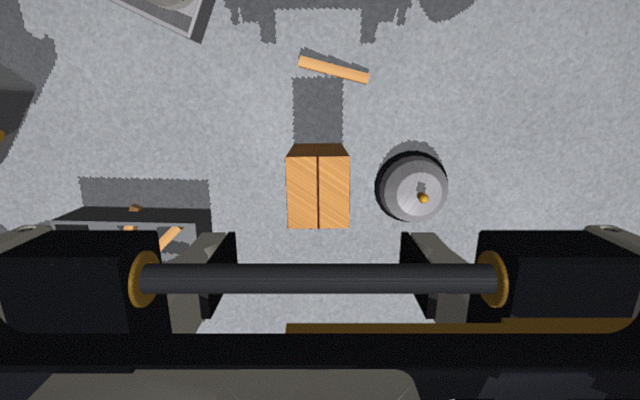

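The carton's top is at (318,190), square to the jaws, and the bell at (413,188) stays below the fingertips. I'll grip the carton.

Call:
move_arm:
  moves: [8.7, 0.15, 0, 3.5, 0, 0, -0.015, 8.7, 0, 0, 4.3, 0, 0, 0, 8.7, 0, 0, 4.3, 0, 0, 0, 8.7, 0, 0, 2, 0, 0, 0, 8.7, 0, 0, 0, 0, 0, 0, 3, 0, 0, 0, 0, 0, 0, 3, 0, 0, 0, 0, 0, 0, 3, 0, 0, 0, 0, 0, 0]

```text
clock: 17.1
tool_pos: [0.434, 0.3045, 0.0757]
orientation: [-179.9, 0.1, -67.6]
force: [-0.2, 0.4, 0.3]
opening: 0.0685
gripper_force: 0.0
```

Call:
move_arm:
  moves: [3, 0, 0, 0, 0, 0, 0, 3, 0, 0, 0, 0, 0, 0, 3, 0, 0, 0, 0, 0, 0]

```text
clock: 17.4
tool_pos: [0.4334, 0.304, 0.0748]
orientation: [-179.9, 0.0, -67.5]
force: [-2.0, -0.7, 7.0]
opening: 0.0539
gripper_force: 30.0
```

Call:
move_arm:
  moves: [3, 0, 0, -1.5, 0, 0, 0, 3, 0, 0, -3.5, 0, 0, 0, 3, 0, 0, -4, 0, 0, 0, 3, 0, 0, -4, 0, 0, 0.1, 3, 0, 0, -2.5, 0, 0, 0.12, 3, 0, 0, 0, 0, 0, 0.12, 3, 0, 0, 0, 0, 0, 0.11, 3, 0, 0, 0, 0, 0, 0]

```text
clock: 18.2
tool_pos: [0.4326, 0.3034, 0.2286]
orientation: [179.9, -0.0, -93.4]
force: [-0.5, -0.8, -2.6]
opening: 0.0538
gripper_force: 30.0
```

```bash
python3 -c "
from h import *
go(.617,-.175,.241,-93.3)"
```

```text
t 18.2 pos [0.4326 0.3034 0.2286] [179.9  -0.  -93.4] open 0.0538 F [-0.5 -0.8 -2.6] gf 30.0
 now-axes cm [ 46.65 -21.26  -0.14]  target-axes cm [ 46.7  -21.16  -0.14]  rotvec [ 0.001 -0.    -0.002]
```

Call:
move_arm:
  moves: [3, 2.5, -0.8, 0, 0, 0, 0, 3, 3.8, -1.4, 0, 0, 0, 0, 3, 3.8, -1.6, 0, 0, 0, 0, 3, 3.8, -1.7, 0, 0, 0, 0, 3, 3.8, -1.8, 0, 0, 0, 0, 3, 3.8, -1.8, 0, 0, 0, 0, 3, 3.8, -1.8, 0, 0, 0, 0, 3, 3.8, -1.8, 0, 0, 0, 0]

```text
clock: 19.0
tool_pos: [0.5431, 0.0042, 0.2285]
orientation: [179.9, -0.0, -93.1]
force: [1.6, 0.4, -3.0]
opening: 0.0537
gripper_force: 30.0
```

Call:
move_arm:
  moves: [3, 3.8, -1.8, 0, 0, 0, 0, 3, 3.8, -1.8, 0, 0, 0, 0, 3, 3.8, -1.8, 0, 0, 0, 0, 3, 3.0, -1.6, 0, 0, 0, 0, 3, 2.5, -1.2, 0, 0, 0, 0, 3, 0, 0, 0, 0, 0, 0, 3, 0, 0, 0, 0, 0, 0]

```text
clock: 19.7
tool_pos: [0.6146, -0.1682, 0.2276]
orientation: [179.9, 0.0, -93.3]
force: [-0.1, 0.3, -3.2]
opening: 0.0539
gripper_force: 30.0
```

```bash
python3 -c "
from h import *
p,P=snap('scene')
p2,P2=snap('side')
s=cv2.resize(p[130:330,170:450,::-1],None,fx=1.4,fy=1.4);t=cv2.resize(p2[60:260,160:440,::-1],None,fx=1.4,fy=1.4)
cv2.imwrite('pics/pl2.png',np.hstack([s,t]))
go(.617,-.175,.09,-93.3)"
```

```text
t 19.8 pos [ 0.6147 -0.1671  0.2285] [179.9   0.  -93.2] open 0.0543 F [-0.8 -0.  -3.6] gf 30.0
 now-axes cm [ 0.78 -0.29 14.95]  target-axes cm [ 0.78 -0.28 14.95]  rotvec [0.001 0.    0.001]
```

View pics/pl2.png

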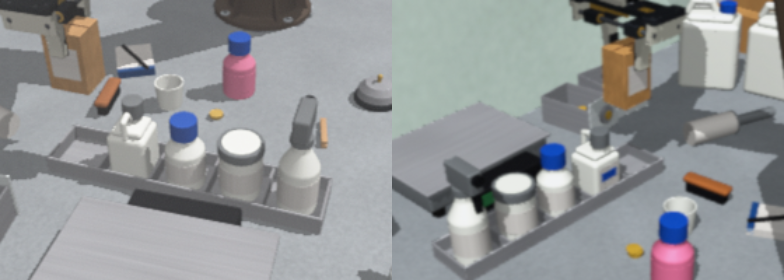

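Spray and softener stand upright in their bays, and the carton hangs upright near the empty end bay. I'll correct by 8 mm and lower it.

Call:
move_arm:
  moves: [3, 0.8, -0.3, 0, 0, 0, 0, 3, 0, 0, 3, 0, 0, 0, 3, 0, 0, 4, 0, 0, 0, 3, 0, 0, 4, 0, 0, 0, 3, 0, 0, 2.5, 0, 0, 0, 3, 0, 0, 0.9, 0, 0, 0, 3, 0, 0, 0, 0, 0, 0, 3, 0, 0, 0, 0, 0, 0]

```text
clock: 20.6
tool_pos: [0.6189, -0.1758, 0.0867]
orientation: [-179.9, -0.0, -93.3]
force: [0.6, -0.9, -1.7]
opening: 0.0533
gripper_force: 30.0
```

Call:
move_arm:
  moves: [3, 0, 0, 0.3, 0, 0, 0, 3, 0, 0, 0.2, 0, 0, 0, 3, 0, 0, 0.1, 0, 0, 0, 3, 0, 0, 0.1, 0, 0, 0, 3, 0, 0, 0, 0, 0, 0]

```text
clock: 21.1
tool_pos: [0.6179, -0.1759, 0.0789]
orientation: [-180.0, -0.0, -93.3]
force: [-2.5, -0.5, 2.5]
opening: 0.0539
gripper_force: 30.0
```

Call:
move_arm:
  moves: [8, 0, 0, 0, 0, 0, 0, 8, 0, 0, 0, 0, 0, 0, 8, 0, 0, 0, 0, 0, 0, 8, 0, 0, -2, 0, 0, 0, 8, 0, 0, -4, 0, 0, 0, 8, 0, 0, -4.5, 0, 0, 0, 8, 0, 0, -2, 0, 0, 0, 8.7, 0, 0, 0, 0, 0, 0]

```text
clock: 21.9
tool_pos: [0.6198, -0.1761, 0.2075]
orientation: [-179.6, -0.0, -93.3]
force: [0.3, 0.1, -0.6]
opening: 0.084
gripper_force: 0.0
```

```bash
python3 -c "
from h import *
p,P=snap('wrist')
h=sel(P,(.56,.68),(-.24,-.12),(.095,.112)); print(cv2.minAreaRect((h[:,:2]*1000).astype(np.float32)), np.median(h[:,2]),len(h))
go(.4335,-.088,.16,-93)"
```

```text
((617.3375244140625, -176.832763671875), (64.26409912109375, 54.12705612182617), 86.57379913330078) 0.10396633772779759 5048
t 21.95 pos [ 0.6187 -0.1758  0.205 ] [-179.8    0.   -93.3] open 0.0854 F [ 0.7 -0.7 -0.5] gf 0.0
 now-axes cm [-7.69 19.01  5.53]  target-axes cm [-7.79 18.95  5.6 ]  rotvec [-0.004  0.    -0.006]
```

Call:
move_arm:
  moves: [8.7, -1.5, 3.8, 0, 0, 0, 0, 8.7, -1.5, 3.8, 0, 0, 0, 0, 8.7, -1.5, 3.8, 0, 0, 0, 0, 8.7, -1.5, 3.8, 0, 0, 0, 0, 8.7, -1.7, 3.75, 3, 0, 0, 0, 8.7, 0, 0, 2.5, 0, 0, 0, 8.7, 0, 0, 0, 0, 0, 0, 8.7, 0, 0, 0, 0, 0, 0]

```text
clock: 22.75
tool_pos: [0.4339, -0.0884, 0.1486]
orientation: [179.9, -0.0, -93.3]
force: [0.9, 0.2, 0.1]
opening: 0.0871
gripper_force: 0.0
```

```bash
python3 -c "
from h import *
p,P=snap('wrist','w5')
q=sel(P,(.39,.48),(-.14,-.04),(.046,.056)); print(circ(q),len(q),q.min(0),q.max(0))
go(.4335,-.088,.034,-93)"
```

```text
[ 0.4344 -0.0915  0.0252] 739 [ 0.40820635 -0.11800533  0.04600167] [ 0.46068182 -0.06474836  0.05191427]
t 22.8 pos [ 0.4347 -0.0884  0.1492] [-180.    -0.   -93.3] open 0.0873 F [0.3 0.3 0.9] gf 0.0
 now-axes cm [-0.04  0.12 12.62]  target-axes cm [-0.03  0.12 12.62]  rotvec [-0.    -0.001 -0.005]
```

View pics/w5.png

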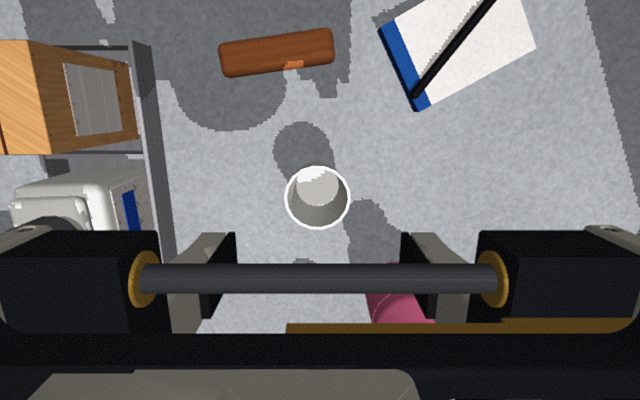

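The cup's mouth is at (318,197), open side up and centred between the jaws. I'll descend and grip.

Call:
move_arm:
  moves: [8.7, 0.15, 0, 4, 0, 0, 0, 8.7, 0, 0, 4, 0, 0, 0, 8.7, 0, 0, 3, 0, 0, 0, 8.7, 0, 0, 1.4, 0, 0, 0, 8.7, 0, 0, 0, 0, 0, 0, 4, 0, 0, 0, 0, 0, 0, 4, 0, 0, 0, 0, 0, 0, 4, 0, 0, 0, 0, 0, 0]

```text
clock: 23.6
tool_pos: [0.4347, -0.0896, 0.0258]
orientation: [-179.9, 0.0, -93.3]
force: [0.3, -0.2, 0.4]
opening: 0.0684
gripper_force: 0.0
```

Call:
move_arm:
  moves: [4, 0, 0, 0, 0, 0, 0, 4, 0, 0, 0, 0, 0, 0, 4, 0, 0, 0, 0, 0, 0]

```text
clock: 23.9
tool_pos: [0.434, -0.0897, 0.0252]
orientation: [-179.9, 0.0, -93.3]
force: [-1.1, 1.2, 7.1]
opening: 0.0525
gripper_force: 30.0
```

Call:
move_arm:
  moves: [4, 0, 0, -1.5, 0, 0, 0, 4, 0, 0, -3.5, 0, 0, 0, 4, 0, 0, -4, 0, 0, 0, 4, 0, 0, -4, 0, 0, 0, 4, 0, 0, -3, 0, 0, 0, 4, 0, 0, 0, 0, 0, 0]

```text
clock: 24.5
tool_pos: [0.436, -0.0895, 0.189]
orientation: [-179.5, 0.1, -93.3]
force: [0.3, 0.3, -0.9]
opening: 0.0525
gripper_force: 30.0
```

```bash
python3 -c "
from h import *
p,P=snap('wrist')
q=sel(P,(.38,.49),(-.15,-.03),(.200,.225)); print(len(q),circ(q),q.min(0),q.max(0))
go(.6173,-.1768,.20,-93.3)"
```

```text
5335 [ 0.4353 -0.0948  0.0285] [ 0.39159063 -0.11795383  0.20000753] [ 0.47811568 -0.06594344  0.2249931 ]
t 24.55 pos [ 0.4346 -0.0895  0.1866] [-1.797e+02  1.000e-01 -9.330e+01] open 0.0527 F [ 0.  -0.4 -1.4] gf 30.0
 now-axes cm [  7.66 -18.74  -0.16]  target-axes cm [  7.67 -18.74  -0.24]  rotvec [-0.005  0.001 -0.   ]
```

Call:
move_arm:
  moves: [4, 1.2, -3, 0, 0, 0, 0, 4, 1.5, -3.7, 0, 0, 0, 0, 4, 1.5, -3.7, 0, 0, 0, 0, 4, 1.5, -3.7, 0, 0, 0, 0, 4, 1.2, -3, 0, 0, 0, 0, 4, 0.6, -1.6, 0, 0, 0, 0, 4, 0, 0, 0, 0, 0, 0, 4, 0, 0, 0, 0, 0, 0]

```text
clock: 25.35
tool_pos: [0.6149, -0.1754, 0.1824]
orientation: [179.8, 0.0, -93.4]
force: [-0.8, 0.6, -0.5]
opening: 0.0523
gripper_force: 30.0
```

```bash
python3 -c "
from h import *
for n in('scene','side'):
    p,P=snap(n); q=sel(P,(.56,.68),(-.24,-.12),(.166,.19)); print(len(q),circ(q)); q=sel(P,(.56,.68),(-.24,-.12),(.095,.108)); print(cv2.minAreaRect((q[:,:2]*1000).astype(np.float32)))
go(.6173,-.1755,.14,-93.3)"
```

```text
251 [ 0.6199 -0.1821  0.0312]
((617.6452026367188, -174.5951385498047), (66.0702133178711, 58.657432556152344), 86.49891662597656)
243 [ 0.6094 -0.1817  0.0323]
((614.1810913085938, -173.46157836914062), (68.89024353027344, 56.77751541137695), 85.61592864990234)
t 25.45 pos [ 0.6149 -0.1751  0.1837] [179.9   0.  -93.3] open 0.0525 F [-0.1  0.6 -0.2] gf 30.0
 now-axes cm [ 0.03 -0.25  5.47]  target-axes cm [ 0.02 -0.24  5.47]  rotvec [ 0.002  0.    -0.   ]
```

Call:
move_arm:
  moves: [4, 0, -0.25, 1.5, 0, 0, 0, 4, 0, 0, 2.2, 0, 0, 0, 4, 0, 0, 1.0, 0, 0, 0, 4, 0, 0, 0.3, 0, 0, 0, 4, 0, 0, 0, 0, 0, 0, 4, 0, 0, 0, 0, 0, 0]

```text
clock: 26.05
tool_pos: [0.6189, -0.1756, 0.1354]
orientation: [-179.9, -0.0, -93.3]
force: [0.1, 0.9, 0.0]
opening: 0.0526
gripper_force: 30.0
```

Call:
move_arm:
  moves: [4, 0, 0, 0.3, 0, 0, 0, 4, 0, 0, 0.15, 0, 0, 0, 4, 0, 0, 0.1, 0, 0, 0, 4, 0, 0, 0, 0, 0, 0]

```text
clock: 26.45
tool_pos: [0.6185, -0.1757, 0.1294]
orientation: [-180.0, -0.0, -93.3]
force: [-0.0, -0.2, 0.8]
opening: 0.0528
gripper_force: 30.0
```

Call:
move_arm:
  moves: [4, 0, 0, 0.05, 0, 0, 0, 8, 0, 0, 0, 0, 0, 0, 8, 0, 0, 0, 0, 0, 0, 8, 0, 0, 0, 0, 0, 0, 8, 0, 0, -2, 0, 0, 0, 8, 0, 0, -4, 0, 0, 0, 8, 0, 0, -4, 0, 0, 0, 8, 0, 0, -4, 0, 0, 0]

```text
clock: 27.25
tool_pos: [0.6181, -0.1756, 0.2699]
orientation: [180.0, -0.0, -93.3]
force: [1.8, -0.7, -0.2]
opening: 0.0804
gripper_force: 0.0
```

Call:
move_arm:
  moves: [8, 0, 3, 0, 0, 0, 0, 8, 0, 4, 0, 0, 0, 0, 8, 0, 4, 0, 0, 0, 0, 8, 0, 4, 0, 0, 0, 0, 8, 0, 0, 0, 0, 0, 0, 8, 0, 0, 0, 0, 0, 0]

```text
clock: 27.85
tool_pos: [0.4683, -0.1669, 0.2694]
orientation: [-179.9, 0.0, -93.3]
force: [1.4, 0.4, 0.5]
opening: 0.08
gripper_force: 0.0
```

```bash
python3 -c "
from h import *
p,P=snap('scene')
p2,P2=snap('side')
for X in(P,P2): print(circ(sel(X,(.57,.67),(-.22,-.13),(.147,.16))))
s=cv2.resize(p[130:330,170:450,::-1],None,fx=1.4,fy=1.4);t=cv2.resize(p2[60:260,160:440,::-1],None,fx=1.4,fy=1.4)
cv2.imwrite('pics/fin.png',np.hstack([s,t]))
go(.6,-.17,.2,-93)"
```

```text
[ 0.6188 -0.1744  0.0253]
[ 0.6158 -0.1744  0.0255]
t 27.95 pos [ 0.4694 -0.1669  0.2688] [-180.    -0.   -93.3] open 0.0799 F [-0.1 -0.7  0.3] gf 0.0
 now-axes cm [ -0.45 -13.06   7.99]  target-axes cm [ -0.37 -13.06   7.98]  rotvec [-0.001 -0.    -0.006]
```

View pics/fin.png

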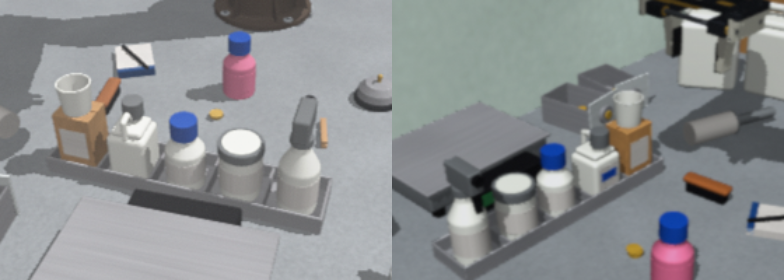

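Everything is in place: the carton with the cup at the middle of its top, then jug, softener, tub and spray, all upright, with the gripper clear. Handing in.

```bash
python3 -c "
from plant import ctrl
print(ctrl.close_job())"
```

```text
the job is handed in; nothing more can be done
None
```

The job is handed in at about 28 s of the 120 s: softener, spray and carton stand upright in their bays, the cup is mouth up on the middle of the carton's top, and the jug and tub were left where they stood.

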